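# Release the stage lock and slide the wafer carriage home

### The job

Press the blue lock button on the wafer carriage fully down with the fingertips and, keeping it held down, slowly push the carriage along its rail until it stands firmly against the green end stop. Only then let the button up, so that the carriage locks there, and move clear. Do not force the carriage while it is locked, do not grasp or lift anything, and leave the red emergency button and the things lying around alone.

Things in the scene. Friction and masses are not known exactly. Their poses are not given: they have to be found in the camera images.
- carriage (a joint): Travel of the carriage along the stage, m. 0 = at the grey end, 0.160 = against the green end stop; it grows towards the green stop, along the stage's own +y. Unlocked, it needs about 1.5 to 3 N to slide. While locked, a brake holds it wherever it stands, against some 20 N; do not try to force it.
- lock (a joint): How far the blue lock button is pressed, m: 0 = up (brake on, carriage locked), 0.006 = fully down. It is sprung: 5 N starts it, 6 N holds it fully down, and it comes up when let go. Count the lock as free only from 0.003 on; keep it more than half way down all the while the carriage moves.
- lock_top (a point): Centre of the top face of the blue lock button, a flat disc 40 mm across on the near side of the carriage; it rides with the carriage and goes down with the press. z axis up, y axis along the slide towards the green stop, x axis towards the wafer. With the button up the top is 52 mm above the table, fully down 46 mm.
- well (a point): Fixed point of the carriage under the button, 40 mm above the table, axes as lock_top. Two upright aluminium fences stand at its +y and -y: inner faces 30 mm from it, 8 mm thick, 46 mm wide, tops 66 mm above the table. The other sides are open. A fingertip pressing the button carries the carriage along by friction or by pushing on the fence ahead of it.
- carriage_mid (a point): Centre of the top face of the silver carriage (170 x 140 mm, 40 mm above the table), axes as lock_top. The button is 56 mm to its -x side; a wafer 100 mm across, top 46.5 mm above the table and held fast, is centred 33 mm to its +x side.
- rail: Fixed base of the wafer stage, bolted down, 170 x 336 mm, long side along its own y. Origin at the centre of its underside on the table; +y points to the green end stop, +x away from the button's side. End blocks are 15 mm thick, 42 mm high, green at +y and grey at -y. The carriage's centre is at y = joint carriage - 0.080 m.
- estop (a joint): Press of the red emergency button (36 mm across) on the small yellow box (100 x 100 x 55 mm) at the right; 0 = up. Not to be touched.
- loupe: Bystander to leave alone: black magnifier, 36 mm across, 36 mm high, beside the near side of the stage. Origin at the centre of its underside.
- tweezers: Bystander to leave alone: steel tweezers with a blue end, 135 mm long, 8 mm high, lying beside the near side of the stage. Origin on the table at about the middle of its length.
- wafer_box: Bystander to leave alone: flat round white wafer box, 116 mm across, 16 mm high, beyond the stage. Origin at the centre of its underside.
- vial: Bystander to leave alone: closed amber vial, 44 mm across, 85 mm high, beyond the stage. Origin at the centre of its underside.
- cassette: Bystander to leave alone: blue open wafer cassette, 120 x 125 mm, about 107 mm high with its wafers. Origin at the centre of its underside.
- paddle: Bystander to leave alone: black wafer paddle with a round blade 100 mm across and a grey handle, 250 mm long, 14 mm high, lying on the table. Origin on the table 70 mm from the blade's centre, towards the handle.
- cup: Bystander to leave alone: white plastic cup, 72 mm across, 85 mm high. Origin at the centre of its underside.

How it is judged (in metres and radians):
On the way, in this order (a step that is already met when the one before it is completed fails the run):
1. the lock button is pressed fully down while the carriage is within 30 mm of where it started (value of joint lock above 0.0045 m and distance of carriage_mid from where it was at the start of the episode below 0.03 m), for 0.1 s.
2. the carriage stands against the green stop while the button is still held down (value of joint lock above 0.003 m and value of joint carriage above 0.157 m), for 0.2 s.
At the end, for the whole second after the job is handed in: The carriage rests within 4 mm of the green end stop (joint above 0.156 m), not moving, and the lock button is up again (less than 1.5 mm down) (value of joint carriage above 0.156 m and value of joint lock below 0.0015 m and velocity of joint carriage between -0.01 and 0.01 m/s); the robot touches nothing.
It fails at once if the carriage is forced along locked, or the button let up before the stop: it is more than 10 mm from its start and not yet at the stop while the button is less than half way down (value of joint lock below 0.003 m and distance of carriage_mid from where it was at the start of the episode above 0.01 m and value of joint carriage below 0.155 m).
It fails at once if the carriage is thrown along faster than 0.3 m/s (velocity of joint carriage above 0.3 m/s).
It fails at once if the red emergency button is pressed (value of joint estop above 0.002 m).
It fails at once if a bystander is lifted, carried or pushed more than 15 mm (distance of any of loupe, tweezers, wafer_box, vial, cassette, paddle, cup from where it was at the start of the episode above 0.015 m).
It also fails if it takes over 42 s, if anything falls off the work surface, if the arm or the gripper's body presses on something with over 40 N, if the wrist force passes 120 N, or if a joint passes its speed limit or range.

### The arm

A 7-joint arm with a two-finger parallel gripper is mounted at the origin on the work surface. World frame = base frame: x ahead of the robot, y to its left, z up, the work surface at z = 0. Lengths are in mm, angles in rad, forces in N, time in s.
With the tool pointing down it reaches from about 425 to 875 mm from the base axis. Payload 8.4 kg.
Tool frame: the origin (TCP) lies between the finger pads; the fingertips stand 14 mm ahead of it and the grasp point (between the pads) lies 5 mm behind it; z points along the fingers, y is the direction in which the jaws open and shut (so a half turn about z gives the same grasp; the last joint's range is limited). The gripper opens to 85 mm and grips with 20 to 120 N. Pads are 22 mm wide; open, the fingers measure 114 mm over their backs; the gripper's body (76 mm by 85 mm) begins 54 mm behind the grasp point. The pads swing forward as they close: fully open they stand 13 mm farther back than shut.
Start: joints at [-0.099, 0.333, 0.04, 1.465, -0.013, 1.343, -0.059], TCP at [649.972, -0.012, 219.008] pointing down, gripper open.
Joint ranges: [-2.58, 2.58], [-0.38, 2.09], [-1.3, 1.39], [0.25, 2.4], [-1.5, 4.64], [0.08, 2.09], [-2.65, 2.65]. Speed limits (rad/s): [2.22, 2.22, 2.79, 2.79, 3.14, 3.14, 3.14].

### API

Orientations are given as a rotation vector (axis times angle).
In Python, from bench import ctrl gives the robot as it stands.
- The arm moves only by the tool move_arm, never from a script. Its argument "deltas" is a list of rows, each an object with "dp": the shift along the tool's x, y, z in cm, a list of three; "rot": the turn, a rotation vector about the tool's x, y, z in degrees, a list of three; "grip": the opening, from 0 (shut) to 1 (fully open). In form: [{"dp": [tx, ty, tz], "rot": [rx, ry, rz], "grip": grip}, ...]. A call has 1 to 12 rows; each row shifts and turns the pose as measured when the row begins, along the tool's axes as they then stand; what a row does not reach is not made up. A row lasts 1/8 s, in which the tool goes at most 62.5 mm and 10.7 degrees, less where a joint would pass 70% of its speed; a pose out of reach is approached as far as the arm can. A call with a gripper value outside its range is refused whole. The fingers move at their own pace and stop on an object; "grip_force" is the grip in N (left out, the last holds). Time passes only in rows, so rows that do not move let the fingers close. It gives the time, the measured TCP pose, the force and the opening at its end, in the units of the state.
- ctrl.get_obs(): the state, without advancing time (a new reading comes with each control period).
- ctrl.get_image(name): name is "scene" or "side" or "wrist"; returns a dict with "image" (480x640x3 uint8, red, green, blue), "intrinsics" (3x3 intrinsics, pixels), "dist_coeffs" ([k1, k2, p1, p2, k3] as OpenCV has them; the pictures are not rectified), "world_from_camera" (4x4, takes a point from camera to world coordinates). Camera axes: x right, y up, looking along -z (the intrinsics and any distortion apply to the point x, -y, -z); pixel columns grow to the right and rows downward; lengths in mm; the calibration is good to about 2 mm. A picture is of the moment at which its call begins. There is no depth.
- ctrl.sign_off(): hands the job in, once; it reports no verdict.
The state is a dict: "t": time; "joint_pos": joint angles; "qvel": joint speeds; "effort": joint torques, N m; "ee_pos": TCP position; "tool_rot": TCP orientation; "ft_force": force on the tool from outside, world axes, zero at the start; "torque": the same for the moment, N m; "finger_gap": opening from 0.0 (shut) to 1.0 (fully open).
Only numpy, scipy, OpenCV 4.12 (cv2) and the standard library are available. Lean on these libraries where they do the work, as an engineer would, in place of code of your own. Each camera call takes 0.05 s, during which the arm holds its last target. There are 200 camera calls.

## Working session

There is one attempt and no reset: what is moved stays moved. The work goes in short steps, Python scripts to look and compute and a tool call to move; the robot and the scene stay as the last step left them, time stands still between calls to the robot, and variables do not carry over. Pictures are saved under pics/ and viewed, on a budget of 10 in all, crops included, one or two more only if the job needs it, and the job is handed in when it is done.

Besides the shell and the picture viewer there is one more tool, called by a JSON object that holds its "method" and its "body", one argument or row to a line. move_arm: Moves the arm, as the interface text tells. Its arguments: {"type":"object","properties":{"deltas":{"type":"array","items":{"type":"object","properties":{"dp":{"type":"array","items":{"type":"number"}},"rot":{"type":"array","items":{"type":"number"}},"grip":{"type":"number"}}}},"grip_force":{"type":"number"}},"required":["deltas"]}

```bash
mkdir -p pics; cat > h.py <<'E'
import numpy as np, cv2
from bench import ctrl
def img(name,save=None):
    d=ctrl.get_image(name)
    if save: cv2.imwrite('pics/'+save,d['image'][:,:,::-1])
    return d
def cast(d,uv,z):
    uv=np.array(uv,float).reshape(-1,1,2)
    K=np.array(d['intrinsics'],float);D=np.array(d['dist_coeffs'],float);T=np.array(d['world_from_camera'],float)
    n=cv2.undistortPoints(uv,K,D)[:,0]
    r=np.c_[n[:,0],-n[:,1],-np.ones(len(n))]@T[:3,:3].T
    o=T[:3,3]; return o+r*((z-o[2])/r[:,2])[:,None]
def blobs(d,lo,hi,amin=60):
    h=cv2.cvtColor(d['image'],cv2.COLOR_RGB2HSV)
    m=cv2.inRange(h,np.array(lo),np.array(hi))
    n,l,s,c=cv2.connectedComponentsWithStats(m)
    return [(s[i].tolist(),c[i].round(1).tolist()) for i in range(1,n) if s[i][4]>=amin]
E
python3 - <<'E'
from h import *
d={n:img(n,n+'0.png') for n in ('scene','side','wrist')}
cv2.imwrite('pics/both.png',cv2.resize(np.vstack([d['scene']['image'],d['side']['image']])[:,:,::-1],(400,600)))
for n in d:
    print(n,np.array(d[n]['world_from_camera']).round(2).tolist())
    print(' blue',blobs(d[n],(95,120,60),(130,255,255)))
    print(' green',blobs(d[n],(45,90,40),(85,255,255)))
print(ctrl.get_obs())
E
```

```text
scene [[-0.08, -0.75, 0.65, 1260.34], [1.0, -0.06, 0.04, 49.47], [0.01, 0.66, 0.76, 853.0], [0.0, 0.0, 0.0, 1.0]]
 blue [([0, 171, 24, 32, 541], [9.2, 184.5]), ([495, 192, 61, 43, 324], [523.8, 215.4]), ([293, 228, 17, 14, 169], [300.6, 233.9])]
 green [([371, 240, 16, 69, 461], [378.7, 274.6])]
side [[-0.84, 0.37, -0.39, 31.71], [-0.54, -0.6, 0.59, 819.53], [-0.02, 0.71, 0.71, 1009.42], [0.0, 0.0, 0.0, 1.0]]
 blue [([374, 94, 30, 16, 363], [388.7, 101.5]), ([406, 103, 31, 17, 397], [421.4, 110.6]), ([441, 112, 31, 18, 433], [456.0, 120.5]), ([334, 228, 13, 9, 92], [340.3, 232.0]), ([211, 333, 75, 67, 361], [248.0, 368.3])]
 green [([261, 250, 47, 37, 565], [284.7, 267.8])]
wrist [[1.0, 0.0, 0.0, 648.18], [-0.0, 0.97, 0.26, 66.35], [-0.0, -0.26, 0.97, 372.92], [0.0, 0.0, 0.0, 1.0]]
 blue [([146, 222, 15, 20, 229], [152.2, 232.8]), ([176, 247, 47, 45, 1679], [198.9, 269.5])]
 green [([176, 5, 227, 53, 5251], [287.2, 28.7]), ([623, 33, 8, 12, 64], [626.5, 38.5]), ([612, 89, 10, 11, 72], [617.5, 94.1])]
{'t': 0.15, 'joint_pos': array([-0.09919032,  0.33374153,  0.03988234,  1.46606356, -0.01337584,
        1.34327636, -0.05850034]), 'qvel': array([-3.31895184e-04, -1.11280845e-03, -5.83578350e-05, -9.64848198e-04,
       -7.11046041e-04,  4.52033901e-04,  2.14666047e-03]), 'effort': array([ 1.83829346e-03, -6.59043789e+01,  1.36682332e+00, -4.05872834e+01,
        1.70135766e-02,  9.73434420e-03, -6.22943548e-05]), 'ee_pos': array([ 6.49639983e+02, -4.18866280e-02,  2.18332523e+02]), 'tool_rot': array([-2.22091480e+00, -2.22085454e+00,  1.47054898e-03]), 'ft_force': array([ 0.00135294,  0.76752019, -0.02071862]), 'torque': array([ 0.01535   , -0.02087644,  0.01538712]), 'finger_gap': 0.9975288243687006}
```

View pics/scene0.png

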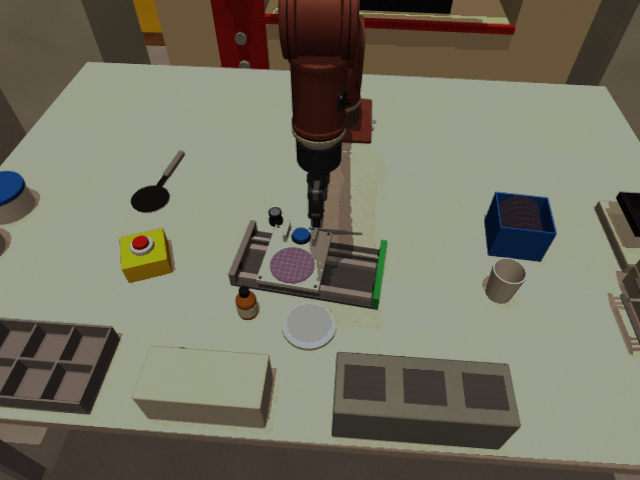

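View pics/wrist0.png

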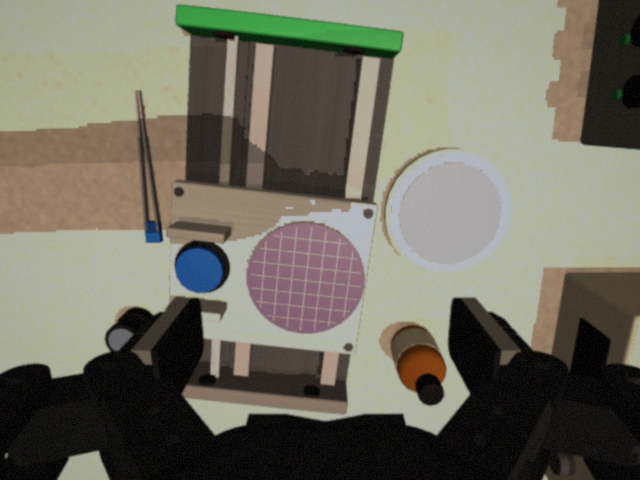

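The scene picture shows the stage in front of the arm with the button at (301,234) and the green stop at (379,275). In the wrist picture the button is at (199,268), the fences are above and below it at (198,230) and (212,310), and the green stop runs along the top from (177,8) to (403,45).

```bash
python3 - <<'E'
from h import *
d=img('wrist')
h=cv2.cvtColor(d['image'],cv2.COLOR_RGB2HSV)
m=cv2.inRange(h,(95,120,60),(130,255,255)); m[:,:170]=0
c=max(cv2.findContours(m,0,1)[0],key=cv2.contourArea); e=cv2.fitEllipse(c); print(e)
print('button wrist',cast(d,e[0],52)[0].round(1))
for z,uv in ((42,[(177,6),(402,33)]),(40,[(175,182),(376,205)]),(40,[(376,205),(354,352)])):
    p=cast(d,uv,z); v=p[1]-p[0]; print(p.round(1).tolist(),np.degrees(np.arctan2(v[1],v[0])).round(2))
s=img('scene'); print('scene',cast(s,(300.6,233.9),52)); s=img('side'); print('side',cast(s,(340.3,232),52))
E
```

```text
((198.74366760253906, 269.4270324707031), (42.60750961303711, 48.38679122924805), 119.87198638916016)
button wrist [542.8 -49.1  52. ]
[[538.7, 151.8, 42.0], [704.4, 132.5, 42.0]] -6.66
[[525.4, 21.7, 40.0], [689.0, 2.5, 40.0]] -6.7
[[689.0, 2.5, 40.0], [673.4, -132.7, 40.0]] -96.6
scene [[544.5625745  -51.49721608  52.        ]]
side [[542.92332258 -48.59914208  52.        ]]
```

{"method": "move_arm", "body": {
  "deltas": [
    {"dp": [-1.25,-3.5,0],"rot": [0,0,0],"grip": 0},
    {"dp": [-1.25,-3.5,0],"rot": [0,0,0],"grip": 0},
    {"dp": [-1.2,-3.5,0],"rot": [0,0,0],"grip": 0},
    {"dp": [0,0,0],"rot": [0,0,6.65],"grip": 0},
    {"dp": [0,0,3],"rot": [0,0,0],"grip": 0},
    {"dp": [0,0,3],"rot": [0,0,0],"grip": 0},
    {"dp": [0,0,3],"rot": [0,0,0],"grip": 0},
    {"dp": [0,0,0],"rot": [0,0,0],"grip": 0}
  ],
  "grip_force": 40
}}

```text
t: 1.3
ee_pos: [541.5, -38.3, 127.0]
tool_rot: [2.35, 2.083, 0.002]
ft_force: [0.1, 0.6, 0.3]
finger_gap: 0.003
```

```bash
cat > w.py <<'E'
from h import *
from scipy.spatial.transform import Rotation as R
o=ctrl.get_obs(); Rm=R.from_rotvec(o['tool_rot']).as_matrix()
print(o['t'],o['ee_pos'].round(1),'F',o['ft_force'].round(1),o['finger_gap'],'\n',Rm.round(3))
b=np.array([543.5,-49,52])+12*np.array([.116,.993,0])
print('tool-frame mm to press point',(Rm.T@(b-o['ee_pos'])).round(1))
E
python3 w.py; python3 -c "
from h import *
img('wrist','w1.png'); img('side','s1.png')"
```

```text
1.3 [541.5 -38.3 127. ] F [0.1 0.6 0.3] 0.002763748525540076 
 [[ 0.12   0.993  0.001]
 [ 0.993 -0.12   0.   ]
 [ 0.     0.001 -1.   ]]
tool-frame mm to press point [ 1.6  3.1 75. ]
```

View pics/w1.png

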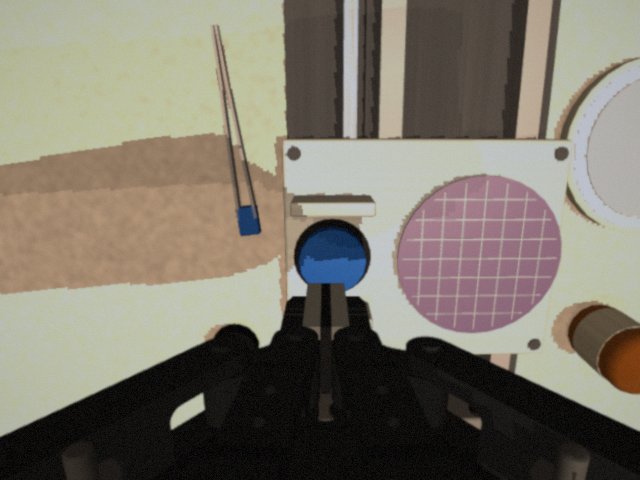

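The wrist picture shows the shut fingertips at (326,290), lined up with the button at (333,255). The +y fence at (333,206) lies square to the image, so the heading is right. I'll go down next.

{"method": "move_arm", "body": {
  "deltas": [
    {"dp": [0.15,0.3,2.5],"rot": [0,0,0],"grip": 0},
    {"dp": [0,0,2.5],"rot": [0,0,0],"grip": 0},
    {"dp": [0,0,0.5],"rot": [0,0,0],"grip": 0},
    {"dp": [0,0,0],"rot": [0,0,0],"grip": 0}
  ]
}}

```text
t: 1.9
ee_pos: [552.1, -37.2, 80.9]
tool_rot: [2.343, 2.077, 0.02]
ft_force: [0.0, 0.6, 0.1]
finger_gap: -0.001
```

```bash
python3 w.py
```

```text
1.9 [552.1 -37.2  80.9] F [0.  0.6 0.1] -0.0012065504992100856 
 [[ 0.12   0.993  0.017]
 [ 0.993 -0.12   0.001]
 [ 0.003  0.016 -1.   ]]
tool-frame mm to press point [-0.9 -7.6 28.7]
```

{"method": "move_arm", "body": {
  "deltas": [
    {"dp": [0,-0.6,0.3],"rot": [0.9,0,0],"grip": 0},
    {"dp": [0,0,0.4],"rot": [0,0,0],"grip": 0},
    {"dp": [0,0,0],"rot": [0,0,0],"grip": 0}
  ]
}}

```text
t: 2.28
ee_pos: [547.2, -36.4, 75.9]
tool_rot: [2.351, 2.083, 0.007]
ft_force: [0.3, -0.7, -0.4]
finger_gap: 0.0
```

```bash
python3 w.py
```

```text
2.275 [547.2 -36.4  75.9] F [ 0.3 -0.7 -0.4] 0.0004873295278684117 
 [[ 0.12   0.993  0.003]
 [ 0.993 -0.12   0.003]
 [ 0.003  0.003 -1.   ]]
tool-frame mm to press point [-1.  -2.3 23.9]
```

Position is good. The tips are about 10 mm above the button, so I'll press down slowly.

{"method": "move_arm", "body": {
  "deltas": [
    {"dp": [0,-0.2,0.5],"rot": [0,0,0],"grip": 0},
    {"dp": [0,0,0.4],"rot": [0,0,0],"grip": 0},
    {"dp": [0,0,0.3],"rot": [0,0,0],"grip": 0}
  ]
}}

```text
t: 2.65
ee_pos: [545.3, -36.1, 63.4]
tool_rot: [2.351, 2.083, 0.007]
ft_force: [-0.6, -0.4, -0.6]
finger_gap: 0.002
```

{"method": "move_arm", "body": {
  "deltas": [
    {"dp": [0,0,0.2],"rot": [0,0,0],"grip": 0}
  ]
}}

```text
t: 2.78
ee_pos: [545.2, -36.1, 61.1]
tool_rot: [2.351, 2.083, 0.007]
ft_force: [0.6, -0.4, -0.2]
finger_gap: 0.004
```

{"method": "move_arm", "body": {
  "deltas": [
    {"dp": [0,0,0.2],"rot": [0,0,0],"grip": 0}
  ]
}}

```text
t: 2.9
ee_pos: [545.2, -36.1, 58.9]
tool_rot: [2.351, 2.083, 0.007]
ft_force: [0.0, 0.3, 0.5]
finger_gap: -0.003
```

{"method": "move_arm", "body": {
  "deltas": [
    {"dp": [0,0,0.2],"rot": [0,0,0],"grip": 0}
  ]
}}

```text
t: 3.02
ee_pos: [545.2, -36.1, 56.8]
tool_rot: [2.351, 2.083, 0.007]
ft_force: [1.4, -0.1, 0.4]
finger_gap: -0.002
```

```bash
python3 -c "
from h import *
d=img('side'); w=img('wrist')
a=cv2.resize(d['image'][170:300,260:420],(640,520)); b=cv2.resize(w['image'],(160,120))
cv2.imwrite('pics/s2.png',a[:,:,::-1])"
```

```text
(no output)
```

View pics/s2.png

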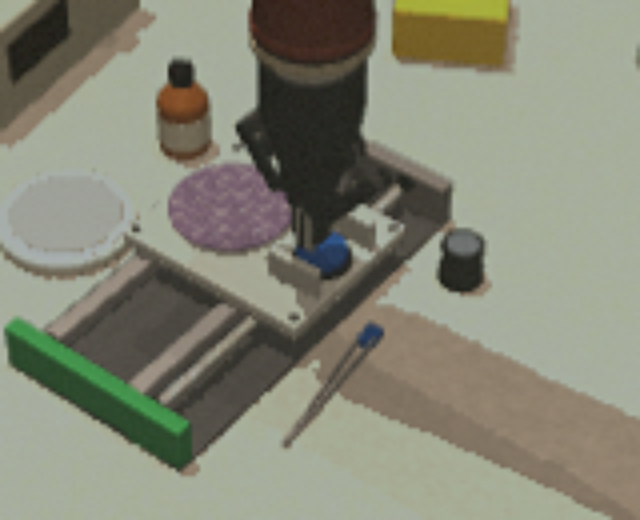

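The side picture shows the fingertips near (308,250) in the crop, on the wafer side of the button's +y half (325,255) and behind the +y fence. I can't tell whether they are touching, so I'll project the expected tip and look at the wrist view.

```bash
python3 -c "
from h import *
def proj(d,P):
    T=np.linalg.inv(np.array(d['world_from_camera'],float)); p=np.atleast_2d(P)@T[:3,:3].T+T[:3,3]; p=p*[1,-1,-1]
    return cv2.projectPoints(p,np.zeros(3),np.zeros(3),np.array(d['intrinsics'],float),np.array(d['dist_coeffs'],float))[0][:,0]
d=img('side'); w=img('wrist'); o=ctrl.get_obs()['ee_pos']
P=[o+[0,0,-14],o,[543.5,-49,52]]
print(((proj(d,P)-[260,170])*4).round(1).tolist(), proj(w,P).round(1).tolist())
cv2.imwrite('pics/w2.png',w['image'][:,:,::-1])"
```

```text
[[310.0, 265.4], [310.0, 251.9], [320.8, 247.4]] [[329.7, 281.6], [330.1, 294.2], [329.5, 318.1]]
```

View pics/w2.png

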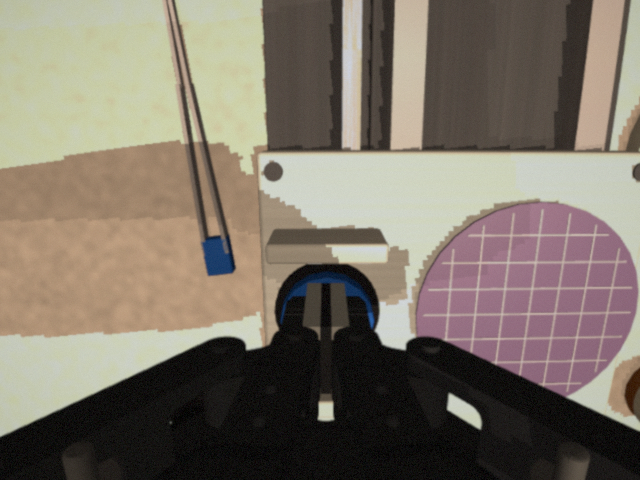

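The wrist picture shows the tips at (326,284), centred across the button (327,300) and short of the fence (327,245). They aren't touching yet, which matches the force near 0, so I'll continue down in small steps.

{"method": "move_arm", "body": {
  "deltas": [
    {"dp": [0,0,0.2],"rot": [0,0,0],"grip": 0}
  ]
}}

```text
t: 3.35
ee_pos: [545.5, -36.1, 55.1]
tool_rot: [2.351, 2.083, 0.008]
ft_force: [0.4, 0.2, 0.9]
finger_gap: -0.003
```

{"method": "move_arm", "body": {
  "deltas": [
    {"dp": [0,0,0.2],"rot": [0,0,0],"grip": 0}
  ]
}}

```text
t: 3.48
ee_pos: [545.5, -36.1, 53.0]
tool_rot: [2.351, 2.083, 0.008]
ft_force: [-0.7, -1.0, -0.0]
finger_gap: -0.0
```

{"method": "move_arm", "body": {
  "deltas": [
    {"dp": [0,0,0.2],"rot": [0,0,0],"grip": 0}
  ]
}}

```text
t: 3.6
ee_pos: [545.5, -36.1, 50.9]
tool_rot: [2.351, 2.083, 0.008]
ft_force: [-0.4, 0.1, -0.6]
finger_gap: -0.001
```

{"method": "move_arm", "body": {
  "deltas": [
    {"dp": [0,0,0.2],"rot": [0,0,0],"grip": 0}
  ]
}}

```text
t: 3.72
ee_pos: [545.5, -36.1, 48.7]
tool_rot: [2.351, 2.083, 0.008]
ft_force: [-0.9, -0.5, 0.4]
finger_gap: 0.001
```

{"method": "move_arm", "body": {
  "deltas": [
    {"dp": [0,0,0.2],"rot": [0,0,0],"grip": 0}
  ]
}}

```text
t: 3.85
ee_pos: [545.5, -36.1, 46.5]
tool_rot: [2.351, 2.083, 0.008]
ft_force: [-0.1, -1.0, -0.4]
finger_gap: 0.001
```

```bash
python3 -c "
from h import *
d=img('side'); w=img('wrist'); s=img('scene')
print(np.array(w['world_from_camera'])[:3,3], ctrl.get_obs()['ee_pos'])
a=cv2.resize(d['image'][205:255,310:370],(400,333),interpolation=cv2.INTER_CUBIC); b=cv2.resize(s['image'][205:255,270:330],(400,333),interpolation=cv2.INTER_CUBIC)
c=cv2.resize(w['image'][200:400,200:440],(400,333))
cv2.imwrite('pics/m3.png',np.hstack([a,c])[:,:,::-1])"
```

```text
[551.01653368  29.39856917 201.15209075] [545.38110577 -36.0802965   46.5343666 ]
```

View pics/m3.png

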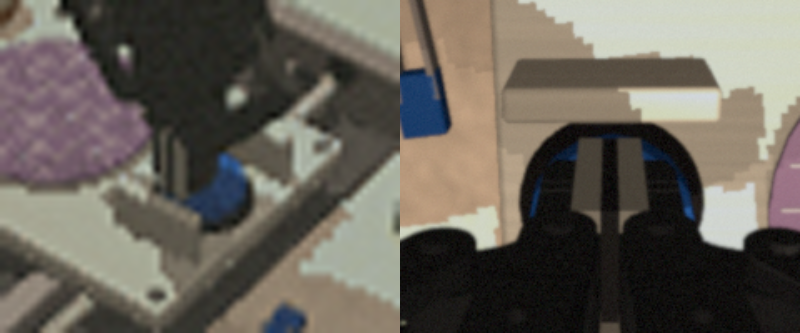

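The side half of the picture shows the tips going down inside the +y fence at (175,190). The wrist half shows them at (610,140), over the blue disc and clear of the fence (612,105). The carriage edges I measured earlier came out about 3 % short, so the true height is probably some mm above the reading. I'll keep going down by force.

{"method": "move_arm", "body": {
  "deltas": [
    {"dp": [0,0,0.15],"rot": [0,0,0],"grip": 0}
  ]
}}

```text
t: 4.12
ee_pos: [545.5, -36.1, 45.1]
tool_rot: [2.351, 2.083, 0.008]
ft_force: [-0.3, -0.4, 0.6]
finger_gap: 0.005
```

{"method": "move_arm", "body": {
  "deltas": [
    {"dp": [0,0,0.15],"rot": [0,0,0],"grip": 0}
  ]
}}

```text
t: 4.25
ee_pos: [545.6, -36.1, 43.6]
tool_rot: [2.351, 2.083, 0.008]
ft_force: [0.3, 0.2, 0.1]
finger_gap: 0.003
```

{"method": "move_arm", "body": {
  "deltas": [
    {"dp": [0,0,0.15],"rot": [0,0,0],"grip": 0}
  ]
}}

```text
t: 4.38
ee_pos: [545.6, -36.1, 42.0]
tool_rot: [2.351, 2.083, 0.008]
ft_force: [0.3, -0.5, -0.0]
finger_gap: 0.003
```

```bash
python3 -c "
from h import *
w=img('wrist'); print(w['intrinsics'],w['dist_coeffs'],np.array(w['world_from_camera']).round(3).tolist())
cv2.imwrite('pics/w4.png',w['image'][:,:,::-1])
s=img('scene'); 
a=cv2.resize(s['image'][195:265,270:340],(480,480),interpolation=cv2.INTER_CUBIC)
cv2.imwrite('pics/m4.png',np.hstack([a,w['image'][:,200:500]])[:,:,::-1])"
```

```text
[[413.14140499   0.         325.44310493]
 [  0.         413.14140499 235.54882247]
 [  0.           0.           1.        ]] [-0.04224817  0.          0.          0.          0.        ] [[0.993, 0.118, 0.028, 551.231], [-0.121, 0.959, 0.256, 29.401], [0.004, -0.257, 0.966, 196.912], [0.0, 0.0, 0.0, 1.0]]
```

View pics/m4.png

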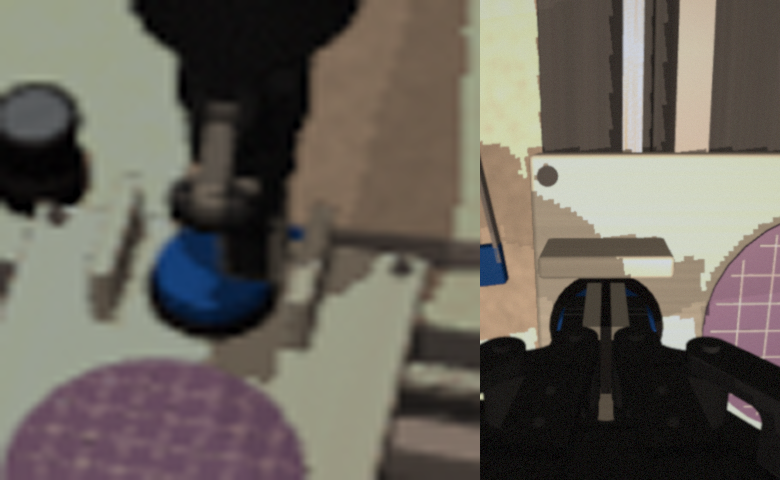

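The scene half shows the black fingertip at (245,270) over the disc (215,285), with the disc still looking fully raised. In the wrist half the fence top spans x 540–674, which puts the true height within about 4 mm of the reading. So the tips simply stand higher than I assumed, and I'll keep going down by force.

{"method": "move_arm", "body": {
  "deltas": [
    {"dp": [0,0,0.15],"rot": [0,0,0],"grip": 0}
  ]
}}

```text
t: 4.6
ee_pos: [545.6, -36.1, 40.4]
tool_rot: [2.351, 2.083, 0.008]
ft_force: [0.2, 0.1, 0.1]
finger_gap: -0.001
```

{"method": "move_arm", "body": {
  "deltas": [
    {"dp": [0,0,0.15],"rot": [0,0,0],"grip": 0}
  ]
}}

```text
t: 4.72
ee_pos: [545.6, -36.0, 38.9]
tool_rot: [2.351, 2.083, 0.008]
ft_force: [-0.5, -0.3, 2.1]
finger_gap: 0.003
```

{"method": "move_arm", "body": {
  "deltas": [
    {"dp": [0,0,0.15],"rot": [0,0,0],"grip": 0}
  ]
}}

```text
t: 4.85
ee_pos: [545.6, -36.0, 37.3]
tool_rot: [2.351, 2.083, 0.008]
ft_force: [-1.3, 0.5, 2.0]
finger_gap: 0.002
```

{"method": "move_arm", "body": {
  "deltas": [
    {"dp": [0,0,0.15],"rot": [0,0,0],"grip": 0}
  ]
}}

```text
t: 4.97
ee_pos: [545.6, -36.0, 35.9]
tool_rot: [2.351, 2.083, 0.008]
ft_force: [-1.5, 0.6, 3.6]
finger_gap: 0.001
```

{"method": "move_arm", "body": {
  "deltas": [
    {"dp": [0,0,0.15],"rot": [0,0,0],"grip": 0}
  ]
}}

```text
t: 5.1
ee_pos: [545.7, -36.0, 34.5]
tool_rot: [2.351, 2.083, 0.008]
ft_force: [-1.5, -0.0, 3.9]
finger_gap: -0.003
```

{"method": "move_arm", "body": {
  "deltas": [
    {"dp": [0,0,0.15],"rot": [0,0,0],"grip": 0}
  ]
}}

```text
t: 5.22
ee_pos: [545.9, -36.0, 33.6]
tool_rot: [2.351, 2.083, 0.008]
ft_force: [-7.7, 1.3, 20.4]
finger_gap: 0.001
```

Soft travel of about 6 mm and then a hard rise means the button is fully down. I'll check that it holds.

{"method": "move_arm", "body": {
  "deltas": [
    {"dp": [0,0,0.05],"rot": [0,0,0],"grip": 0}
  ]
}}

```text
t: 5.35
ee_pos: [545.8, -36.0, 33.8]
tool_rot: [2.351, 2.083, 0.008]
ft_force: [-5.5, -0.3, 10.4]
finger_gap: 0.002
```

```bash
python3 w.py
```

```text
5.35 [545.8 -36.   33.8] F [-5.5 -0.3 10.4] 0.0023307323811001136 
 [[ 0.12   0.993  0.004]
 [ 0.993 -0.12   0.003]
 [ 0.003  0.004 -1.   ]]
tool-frame mm to press point [ -1.1  -0.7 -18.3]
```

{"method": "move_arm", "body": {
  "deltas": [
    {"dp": [0.2,0,0.07],"rot": [0,0,0],"grip": 0},
    {"dp": [0.3,0,0.07],"rot": [0,0,0],"grip": 0}
  ]
}}

```text
t: 5.6
ee_pos: [546.0, -33.5, 33.7]
tool_rot: [2.352, 2.08, 0.005]
ft_force: [-5.3, -4.3, 11.9]
finger_gap: 0.004
```

{"method": "move_arm", "body": {
  "deltas": [
    {"dp": [0.3,0,0.07],"rot": [0,0,0],"grip": 0}
  ]
}}

```text
t: 5.72
ee_pos: [546.3, -31.8, 33.7]
tool_rot: [2.352, 2.078, 0.004]
ft_force: [-6.1, -3.0, 12.1]
finger_gap: 0.002
```

```bash
python3 w.py
```

```text
5.725 [546.3 -31.8  33.7] F [-6.1 -3.  12.1] 0.002081103353027509 
 [[ 0.123  0.992  0.004]
 [ 0.992 -0.123 -0.001]
 [-0.     0.004 -1.   ]]
tool-frame mm to press point [ -5.4  -0.7 -18.3]
```

Down force is a steady 12 N and the drag about 3–4 N, so it is pushing unlocked. I'll continue.

{"method": "move_arm", "body": {
  "deltas": [
    {"dp": [0.4,0,0.07],"rot": [0,0,0],"grip": 0},
    {"dp": [0.4,0,0.07],"rot": [0,0,0],"grip": 0},
    {"dp": [0.4,0,0.07],"rot": [0,0,0],"grip": 0},
    {"dp": [0.4,0,0.07],"rot": [0,0,0],"grip": 0}
  ]
}}

```text
t: 6.22
ee_pos: [547.5, -21.2, 33.7]
tool_rot: [2.355, 2.071, -0.003]
ft_force: [-6.6, -4.1, 12.6]
finger_gap: -0.004
```

```bash
python3 w.py; python3 -c "
from h import *
w=img('wrist'); d=img('side')
cv2.imwrite('pics/m5.png',np.hstack([cv2.resize(d['image'][170:300,260:420],(480,390)),cv2.resize(w['image'][:,200:500],(300,480))[:390]])[:,:,::-1])"
```

```text
6.225 [547.5 -21.2  33.7] F [-6.6 -4.1 12.6] -0.003676240719897677 
 [[ 0.128  0.992  0.003]
 [ 0.992 -0.128 -0.006]
 [-0.005  0.003 -1.   ]]
tool-frame mm to press point [-16.2  -0.5 -18.2]
```

View pics/m5.png

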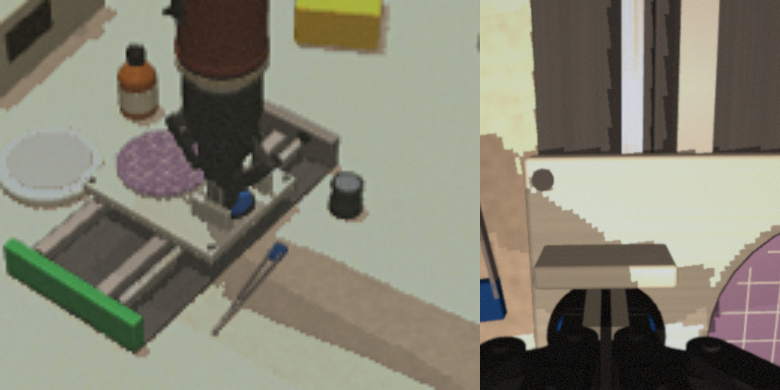

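The side view shows the carriage moved toward the green stop. The wrist view shows the fence (605,265) and the tips (605,290) still in the same relation, so the carriage rides along. I'll continue with small tilt and yaw trims.

{"method": "move_arm", "body": {
  "deltas": [
    {"dp": [0.4,0,0.07],"rot": [0,0.1,-0.1],"grip": 0},
    {"dp": [0.4,0,0.07],"rot": [0,0.1,-0.1],"grip": 0},
    {"dp": [0.4,0,0.07],"rot": [0,0.1,-0.1],"grip": 0},
    {"dp": [0.4,0,0.07],"rot": [0,0.1,-0.1],"grip": 0},
    {"dp": [0.4,0,0.07],"rot": [0,0.1,-0.1],"grip": 0},
    {"dp": [0.4,0,0.07],"rot": [0,0.1,-0.1],"grip": 0},
    {"dp": [0.4,0,0.07],"rot": [0,0.1,-0.1],"grip": 0},
    {"dp": [0.4,0,0.07],"rot": [0,0.1,-0.1],"grip": 0}
  ]
}}

```text
t: 7.32
ee_pos: [550.1, 1.3, 33.7]
tool_rot: [2.351, 2.081, 0.001]
ft_force: [-5.7, -4.0, 12.5]
finger_gap: -0.0
```

```bash
python3 w.py
```

```text
7.325 [550.1   1.3  33.7] F [-5.7 -4.  12.5] -0.0001514181084832952 
 [[ 0.121  0.993  0.002]
 [ 0.993 -0.121 -0.001]
 [-0.001  0.002 -1.   ]]
tool-frame mm to press point [-38.8  -0.5 -18.3]
```

{"method": "move_arm", "body": {
  "deltas": [
    {"dp": [0.4,0,0.07],"rot": [0,0.08,-0.06],"grip": 0},
    {"dp": [0.4,0,0.07],"rot": [0,0.08,-0.06],"grip": 0},
    {"dp": [0.4,0,0.07],"rot": [0,0.08,-0.06],"grip": 0},
    {"dp": [0.4,0,0.07],"rot": [0,0.08,-0.06],"grip": 0},
    {"dp": [0.4,0,0.07],"rot": [0,0.08,-0.06],"grip": 0},
    {"dp": [0.4,0,0.07],"rot": [0,0.08,-0.06],"grip": 0},
    {"dp": [0.4,0,0.07],"rot": [0,0.08,-0.06],"grip": 0},
    {"dp": [0.4,0,0.07],"rot": [0,0.08,-0.06],"grip": 0},
    {"dp": [0.4,0,0.07],"rot": [0,0.08,-0.06],"grip": 0},
    {"dp": [0.4,0,0.07],"rot": [0,0.08,-0.06],"grip": 0}
  ]
}}

```text
t: 8.57
ee_pos: [553.4, 29.5, 33.7]
tool_rot: [-2.351, -2.082, -0.002]
ft_force: [-5.8, -4.2, 12.4]
finger_gap: -0.003
```

```bash
python3 w.py
```

```text
8.575 [553.4  29.5  33.7] F [-5.8 -4.2 12.4] -0.003171189651782251 
 [[ 0.121  0.993  0.   ]
 [ 0.993 -0.121  0.002]
 [ 0.002 -0.    -1.   ]]
tool-frame mm to press point [-67.1  -0.5 -18.4]
```

{"method": "move_arm", "body": {
  "deltas": [
    {"dp": [0.4,0,0.07],"rot": [0,0.05,-0.06],"grip": 0},
    {"dp": [0.4,0,0.07],"rot": [0,0.05,-0.06],"grip": 0},
    {"dp": [0.4,0,0.07],"rot": [0,0.05,-0.06],"grip": 0},
    {"dp": [0.4,0,0.07],"rot": [0,0.05,-0.06],"grip": 0},
    {"dp": [0.4,0,0.07],"rot": [0,0.05,-0.06],"grip": 0},
    {"dp": [0.4,0,0.07],"rot": [0,0.05,-0.06],"grip": 0},
    {"dp": [0.4,0,0.07],"rot": [0,0.05,-0.06],"grip": 0},
    {"dp": [0.4,0,0.07],"rot": [0,0.05,-0.06],"grip": 0},
    {"dp": [0.4,0,0.07],"rot": [0,0.05,-0.06],"grip": 0},
    {"dp": [0.4,0,0.07],"rot": [0,0.05,-0.06],"grip": 0}
  ]
}}

```text
t: 9.82
ee_pos: [556.8, 58.4, 33.7]
tool_rot: [-2.349, -2.084, 0.003]
ft_force: [-5.6, -4.5, 12.0]
finger_gap: 0.001
```

```bash
python3 w.py
```

```text
9.825 [556.8  58.4  33.7] F [-5.6 -4.5 12. ] 0.0010202812259642046 
 [[ 0.119  0.993 -0.003]
 [ 0.993 -0.119 -0.   ]
 [-0.001 -0.002 -1.   ]]
tool-frame mm to press point [-96.2  -0.4 -18.2]
```

{"method": "move_arm", "body": {
  "deltas": [
    {"dp": [0.4,0,0.07],"rot": [0,0.05,-0.03],"grip": 0},
    {"dp": [0.4,0,0.07],"rot": [0,0.05,-0.03],"grip": 0},
    {"dp": [0.4,0,0.07],"rot": [0,0.05,-0.03],"grip": 0},
    {"dp": [0.4,0,0.07],"rot": [0,0.05,-0.03],"grip": 0}
  ]
}}

```text
t: 10.32
ee_pos: [558.2, 70.3, 33.7]
tool_rot: [-2.35, -2.082, 0.005]
ft_force: [-5.4, -3.7, 12.3]
finger_gap: -0.0
```

{"method": "move_arm", "body": {
  "deltas": [
    {"dp": [0.35,0,0.07],"rot": [0,0.05,0],"grip": 0},
    {"dp": [0.35,0,0.07],"rot": [0,0.05,0],"grip": 0}
  ]
}}

```text
t: 10.58
ee_pos: [558.7, 75.2, 33.7]
tool_rot: [-2.352, -2.08, 0.006]
ft_force: [-5.7, -4.2, 12.2]
finger_gap: 0.002
```

{"method": "move_arm", "body": {
  "deltas": [
    {"dp": [0.35,0,0.07],"rot": [0,0.05,0],"grip": 0},
    {"dp": [0.35,0,0.07],"rot": [0,0.05,0],"grip": 0}
  ]
}}

```text
t: 10.82
ee_pos: [559.8, 79.3, 33.7]
tool_rot: [-2.355, -2.078, 0.007]
ft_force: [-2.2, -6.3, 10.1]
finger_gap: -0.001
```

```bash
python3 w.py
```

```text
10.825 [559.8  79.3  33.7] F [-2.2 -6.3 10.1] -0.0009779453577596954 
 [[ 0.124  0.992 -0.004]
 [ 0.992 -0.124 -0.003]
 [-0.003 -0.004 -1.   ]]
tool-frame mm to press point [-117.4   -0.3  -17.9]
```

The force pattern changed to drag 6 N, so the carriage has probably reached the stop. I'll push a bit more to confirm.

{"method": "move_arm", "body": {
  "deltas": [
    {"dp": [0.3,0,0.08],"rot": [0,0.05,0],"grip": 0},
    {"dp": [0.3,0,0.08],"rot": [0,0.05,0],"grip": 0}
  ]
}}

```text
t: 11.08
ee_pos: [560.8, 80.9, 33.6]
tool_rot: [2.358, 2.074, -0.01]
ft_force: [-5.6, -7.7, 14.0]
finger_gap: 0.003
```

{"method": "move_arm", "body": {
  "deltas": [
    {"dp": [0.3,0,0.08],"rot": [0,0.05,0],"grip": 0},
    {"dp": [0.3,0,0.08],"rot": [0,0.05,0],"grip": 0}
  ]
}}

```text
t: 11.32
ee_pos: [561.0, 81.0, 33.6]
tool_rot: [2.361, 2.068, -0.017]
ft_force: [-8.8, -9.8, 17.1]
finger_gap: 0.001
```

```bash
python3 w.py; python3 -c "
from h import *
w=img('wrist'); d=img('side')
cv2.imwrite('pics/m6.png',np.hstack([cv2.resize(d['image'][190:290,250:370],(480,400)),cv2.resize(w['image'][:,200:500],(300,480))[:400]])[:,:,::-1])"
```

```text
11.325 [561.   81.   33.6] F [-8.8 -9.8 17.1] 0.0008765018648428882 
 [[ 0.132  0.991 -0.006]
 [ 0.991 -0.132 -0.01 ]
 [-0.01  -0.005 -1.   ]]
tool-frame mm to press point [-119.4   -0.4  -17.2]
```

View pics/m6.png

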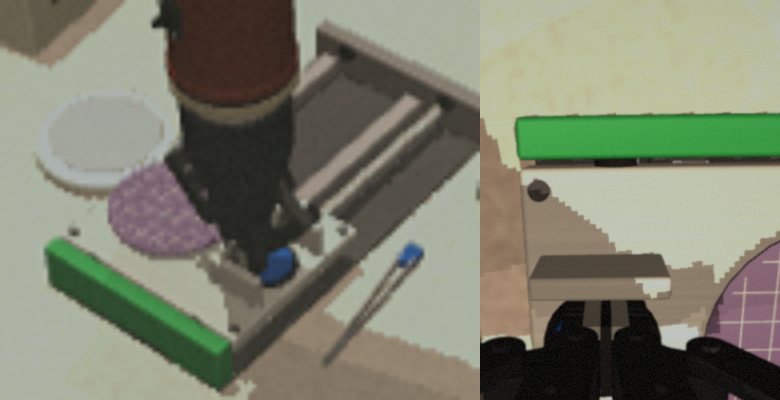

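The side view shows the carriage up at the green bar. The wrist view shows a thin dark slit between the bar (row 160) and the carriage edge (row 168). By the given dimensions, 153 − (80 + 70), a 3 mm gap is expected at the stop, so I'll measure it.

```bash
python3 -c "
from h import *
w=img('wrist'); g=w['image'].astype(int)
for c in (740,760,780):
    c-=280; print(c,[(r,tuple(g[r,c])) for r in range(155,172)][::1])
for a,b in ((158.5,167),): print(cast(w,(460,a),42)-cast(w,(460,b),40))
"
```

```text
460 [(155, (np.int64(31), np.int64(105), np.int64(41))), (156, (np.int64(42), np.int64(88), np.int64(45))), (157, (np.int64(58), np.int64(68), np.int64(45))), (158, (np.int64(65), np.int64(62), np.int64(55))), (159, (np.int64(54), np.int64(50), np.int64(43))), (160, (np.int64(48), np.int64(44), np.int64(37))), (161, (np.int64(54), np.int64(44), np.int64(40))), (162, (np.int64(65), np.int64(58), np.int64(50))), (163, (np.int64(78), np.int64(67), np.int64(58))), (164, (np.int64(90), np.int64(79), np.int64(67))), (165, (np.int64(116), np.int64(103), np.int64(88))), (166, (np.int64(153), np.int64(137), np.int64(115))), (167, (np.int64(178), np.int64(160), np.int64(134))), (168, (np.int64(187), np.int64(176), np.int64(147))), (169, (np.int64(191), np.int64(188), np.int64(159))), (170, (np.int64(190), np.int64(193), np.int64(165))), (171, (np.int64(189), np.int64(193), np.int64(168)))]
480 [(155, (np.int64(33), np.int64(100), np.int64(37))), (156, (np.int64(28), np.int64(78), np.int64(32))), (157, (np.int64(40), np.int64(53), np.int64(38))), (158, (np.int64(48), np.int64(45), np.int64(41))
[... 918 characters left out ...]
p.int64(40), np.int64(37))), (160, (np.int64(48), np.int64(45), np.int64(40))), (161, (np.int64(59), np.int64(54), np.int64(47))), (162, (np.int64(68), np.int64(62), np.int64(53))), (163, (np.int64(84), np.int64(72), np.int64(63))), (164, (np.int64(99), np.int64(87), np.int64(74))), (165, (np.int64(126), np.int64(112), np.int64(94))), (166, (np.int64(163), np.int64(146), np.int64(123))), (167, (np.int64(182), np.int64(165), np.int64(139))), (168, (np.int64(189), np.int64(179), np.int64(150))), (169, (np.int64(191), np.int64(187), np.int64(158))), (170, (np.int64(189), np.int64(190), np.int64(163))), (171, (np.int64(189), np.int64(194), np.int64(166)))]
[[-0.45673633  3.25931116  2.        ]]
```

{"method": "move_arm", "body": {
  "deltas": [
    {"dp": [0.3,0,0.08],"rot": [0,0.2,-0.1],"grip": 0},
    {"dp": [0.3,0,0.08],"rot": [0,0.2,-0.1],"grip": 0}
  ]
}}

```text
t: 11.72
ee_pos: [560.9, 81.1, 33.6]
tool_rot: [2.363, 2.068, -0.018]
ft_force: [-8.1, -8.3, 15.9]
finger_gap: -0.001
```

The gap is 3.2 mm against 3 mm expected, and there is no further motion under an 8 N push, so the carriage is at the stop. I'll let up straight and move clear.

{"method": "move_arm", "body": {
  "deltas": [
    {"dp": [0.1,0,-0.4],"rot": [0,0,0],"grip": 0},
    {"dp": [0,0,-0.6],"rot": [0,0,0],"grip": 0},
    {"dp": [0,0,-0.8],"rot": [0,0,0],"grip": 0},
    {"dp": [0,0,-1.5],"rot": [0,0,0],"grip": 0},
    {"dp": [0,0,-3],"rot": [0,0,0],"grip": 0},
    {"dp": [0,0,-3],"rot": [0,0,0],"grip": 0},
    {"dp": [0,0,-3],"rot": [0,0,0],"grip": 0},
    {"dp": [0,0,-3],"rot": [0,0,0],"grip": 0},
    {"dp": [0,0,0],"rot": [0,0,0],"grip": 0},
    {"dp": [0,0,0],"rot": [0,0,0],"grip": 0}
  ]
}}

```text
t: 12.98
ee_pos: [562.5, 84.7, 196.7]
tool_rot: [2.36, 2.069, -0.012]
ft_force: [-0.2, -0.6, -0.8]
finger_gap: -0.0
```

```bash
python3 w.py; python3 -c "
from h import *
w=img('wrist','w7.png')"
```

```text
12.975 [562.5  84.7 196.7] F [-0.2 -0.6 -0.8] -0.00020073832670035907 
 [[ 0.131  0.991 -0.004]
 [ 0.991 -0.131 -0.007]
 [-0.007 -0.003 -1.   ]]
tool-frame mm to press point [-121.9   -1.1  145.6]
```

View pics/w7.png

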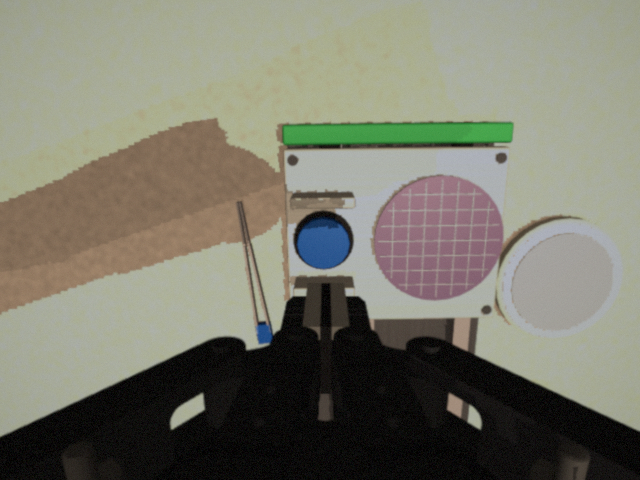

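The wrist picture shows the carriage edge (row 148) up against the green bar (row 144). The button at (323,240) is free, and the gripper is well clear.

```bash
python3 -c "
from bench import ctrl
print(ctrl.sign_off())"
```

```text
the job is handed in; nothing more can be done
None
```

I pressed the blue button fully down and held it with about 12 N while sliding the carriage roughly 117 mm to the green stop at about 23 mm/s. I then let it up straight and moved clear, and handed the job in at about 13 s; sign-off gives no verdict.

**At the stop:** the carriage would not move further under an 8–10 N push. The gap to the green bar measured 3.2 mm, against the 3 mm the dimensions give at full travel.

**After release:** the tool sits at 197 mm with the wrist force back to noise. The last picture shows the carriage at the stop and the gripper clear of it. I did not measure the button's height; I take it to be up because the force is gone.

**Bystanders:** the tweezers and wafer box look undisturbed in the last picture. The others were not re-measured.

**What disagreed:**
- **Contact height:** contact came about 27 mm lower in the TCP reading than the stated fingertip length implied, so I found the button by force. It gave about 6 mm of soft travel, then a hard rise.
- **Press force:** during the soft travel the sensor read only 2–4 N instead of 5–6 N.
- **Sideways force:** it showed about −6 N across the slide while pressing, which I did not explain.

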